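# Stack the hinge bearings and hold the guard-door leaf in line for its pin

## Robot

A 6-joint arm with a two-finger parallel gripper is mounted at the origin on the work surface. World frame = base frame: x ahead of the robot, y to its left, z up, the work surface at z = 0. Lengths are in m, angles in rad, forces in N, time in s.
With the tool pointing down it reaches from about 0.3 to 0.85 m from the base axis. Payload 5.4 kg.
Tool frame: the origin (TCP) lies at the very end of the fingers, on their centre line; the grasp point (between the pads) lies 19 mm behind it; z points along the fingers, y is the line along which they close (so a half turn about z gives the same grasp; the last joint's range is limited). The gripper opens to 85 mm and grips with 20 to 120 N. Pads are 22 mm wide; open, the fingers measure 114 mm over their backs; the gripper's body (76 mm by 85 mm) begins 54 mm behind the grasp point. The pads swing forward as they close: fully open they stand 13 mm farther back than shut.
Start: joints at [-1.388, 0.158, 1.597, -0, 1.386, -0.21], TCP at [0.22, -0.531, 0.231] pointing down, gripper open.
Joint ranges: [-2.91, 2.91], [-0.94, 2.29], [0.18, 2.7], [-1.29, 4.43], [0.17, 2.64], [-3, 3]. Speed limits (rad/s): [2.57, 2.57, 3.14, 3.14, 3.14, 3.14].

## Interface

Orientations are given as a rotation vector (axis times angle).
In Python, from cell import sensors, eyes, robot gives the robot as it stands.
- The arm moves only by the shell command python3 -m creep 'ROWS' [FORCE]. ROWS is JSON, a list of rows, each a list of 7 numbers: the shift along the tool's x, y, z in cm, then the turn, a rotation vector about the tool's x, y, z in rad, then the closure, from -1 (fully open) to 1 (shut). A call has 1 to 20 rows; each row shifts and turns the commanded pose from where the row before left it, along the tool's axes as they then stand; what a row does not reach is not made up. A row lasts 1/8 s, in which the tool goes at most 62.5 mm and 10.7 degrees, less where a joint would pass 70% of its speed; a pose out of reach is approached as far as the arm can. A call is refused whole if a number of a shift passes 6.25 or a number of a turn 0.188, either way. A call with a gripper value outside its range is refused whole. The fingers move at their own pace and stop on an object; FORCE is the grip in N (left out, the last holds). Time passes only in rows, so rows that do not move let the fingers close. It gives the time, the measured TCP pose, the force, the opening and the grip force at its end, in the units of the state.
- sensors.observe(): the state, without advancing time (a new reading comes with each control period).
- eyes.camera(name): name is "side" or "top"; returns a dict with "frame" (480x640x3 uint8, red, green, blue), "mtx" (3x3 intrinsics, pixels), "origin" and "orientation" of the camera in the world. Camera axes: x right, y down, z forward; pixel columns grow to the right and rows downward; lengths in m; the calibration is good to about 2 mm. A picture is of the moment at which its call begins. There is no depth.
- robot.hand_in(): hands the job in; it is judged then, once.
The state is a dict: "t": time; "joint_pos": joint angles; "joint_velocities": joint speeds; "joint_torque": joint torques, N m; "eef_pos": TCP position; "tool_rot": TCP orientation; "wrist_force": force on the tool from outside, world axes, zero at the start; "ft_torque": the same for the moment, N m; "gripper_width": finger opening in m; "grasp_force": force on a finger pad.
Only numpy, scipy, OpenCV 4.12 (cv2) and the standard library are available. Lean on these libraries where they do the work, as an engineer would, in place of code of your own. Each camera call takes 0.05 s, during which the arm holds its last target. There are 200 camera calls.

## Task

Get the machine guard's hinge ready for its pin: thread the brass collar down over the tubular post on the jamb's knuckle until fully home and let go of it, then the black thrust washer down on top of the collar likewise. Then pick up the loose blue hinge leaf and hold it upright with its knuckle about 5 mm above the washer, touching nothing, the knuckle hole lined up over the hole in the post and the leaf in a straight line with the jamb, on the side away from the jamb block. Finish while still holding it there, and leave the wrench, oil bottle and pin tray where they are.

Things in the scene. Friction and masses are not known exactly. Their poses are not given: they have to be found in the camera images.
- jamb_knuckle_top (a point): Point on the vertical hinge axis of the fixed jamb, at the flat top of its steel knuckle (32 mm diameter), 60 mm above the work surface. z is up along the axis; x points straight away from the blue jamb block (64 mm along x, 60 across, top 50 mm above the work surface, from x = -94 to -30 mm). Its 10 mm base plate is 100 wide, x = -140 to 30 mm.
- jamb_post_tip (a point): Centre of the tip of the steel tubular post that stands on the jamb's knuckle, on the hinge axis, 20 mm above jamb_knuckle_top: 18 mm outside diameter, the last 4 mm tapered to about 14 mm, 10 mm hole down the middle. Same axes as jamb_knuckle_top; fixed.
- collar_mid (a point): Loose brass collar (ring), outside diameter 40 mm, hole 22 mm, 12 mm high, lying flat on the work surface; this point is at its centre, half-way up (6 mm above its underside). z is its axis. Home on the knuckle this point is 6 mm above jamb_knuckle_top.
- washer_mid (a point): Loose black thrust washer (ring), outside diameter 46 mm, hole 22 mm, 10 mm high, lying flat on the work surface; this point is at its centre, half-way up (5 mm above its underside). z is its axis. Home on the collar this point is 17 mm above jamb_knuckle_top, and the washer's top 22 mm above it (2 mm above the post's tip).
- leaf_grip (a point): Loose hinge leaf on a blue door stile, standing upright on the work surface, about 0.4 kg. This point is the centre of the stile, a block 60 long (x), 26 thick (y), 80 mm high (z): 40 mm above its underside, 40 mm below its top. x points from the knuckle towards the stile, z up. Grip it across the 26 mm thickness; the mass centre is about 10 mm from here towards the knuckle.
- leaf_eye (a point): Point on the leaf's knuckle axis at the knuckle's underside, level with the stile's underside; it lies 52 mm from leaf_grip along the leaf's -x and 40 mm below it. The knuckle is a steel tube 32 mm in diameter, 40 mm high, with a 10 mm vertical hole. Same axes as leaf_grip. In the final hold it is about 27 mm above jamb_knuckle_top, with x along the jamb's x.
- wrench: Bystander: steel wrench lying on the bench, 160 mm long along x and about 15 mm high; origin at the centre of its underside.
- oiler: Bystander: white oil bottle with a red cap, 56 mm in diameter, 130 mm high, standing; origin at the centre of its underside.
- pin_tray: Bystander: black tray 60 (x) by 120 (y) by 22 mm high with two steel hinge pins in it; origin at the centre of its underside.
There are look-alikes about, which are no part of the job. There is more than one size of the part that bears washer_mid; the job needs the largest.

How it is judged:
On the way, in this order (a step that is already met when the one before it is completed fails the run):
1. the brass collar is home on the jamb's knuckle, round the post, and let go (horizontal distance between collar_mid and jamb_knuckle_top below 0.0035 m and z of collar_mid in the frame of jamb_knuckle_top between 0.004 and 0.008 m and angle between collar_mid's own z axis and vertical below 0.08 rad and linear speed of collar below 0.03 m/s and contact force between the fingers and collar below 0.1 N), for 0.2 s.
2. the black washer is home on the collar, round the post, and let go (horizontal distance between each of collar_mid, washer_mid and jamb_knuckle_top below 0.0035 m and z of collar_mid in the frame of jamb_knuckle_top between 0.004 and 0.008 m and angle between each of collar_mid, washer_mid's own z axis and vertical below 0.08 rad and linear speed of each of collar, washer below 0.03 m/s and z of washer_mid in the frame of jamb_knuckle_top between 0.015 and 0.019 m and contact force between the fingers and washer below 0.1 N), for 0.2 s.
At the end, for the whole second after the job is handed in: Both rings flat round the post, within 3.5 mm of its axis and 2 mm of home height. Leaf held still, touching neither rings nor jamb: knuckle hole within 4 mm of the post axis, 0.5 to 12 mm above the washer, tilt under 0.08 rad, in line with the jamb within 0.14 rad, stile away from the block (horizontal distance between each of collar_mid, washer_mid and jamb_knuckle_top below 0.0035 m and z of collar_mid in the frame of jamb_knuckle_top between 0.004 and 0.008 m and angle between each of collar_mid, washer_mid, leaf_eye's own z axis and vertical below 0.08 rad and linear speed of each of collar, washer below 0.03 m/s and z of washer_mid in the frame of jamb_knuckle_top between 0.015 and 0.019 m and horizontal distance between leaf_eye and jamb_knuckle_top below 0.004 m and z of leaf_eye in the frame of jamb_knuckle_top between 0.0225 and 0.034 m and angle between the x axis of leaf_eye and the x axis of jamb_knuckle_top, either way round below 0.14 rad and x of leaf_grip in the frame of jamb_knuckle_top above 0.03 m and contact force between the fingers and leaf above 1 N and contact force between leaf and washer below 0.5 N and contact force between leaf and collar below 0.5 N and contact force between leaf and jamb below 0.5 N and linear speed of leaf below 0.02 m/s); the arm keeps its last pose, push and grip.
It fails at once if the wrench is moved more than 25 mm (distance of wrench from where it was at the start of the episode above 0.025 m).
It fails at once if the oiler is moved more than 25 mm (distance of oiler from where it was at the start of the episode above 0.025 m).
It fails at once if the pin tray is moved more than 25 mm (distance of pin_tray from where it was at the start of the episode above 0.025 m).
It also fails if it takes over 72 s, if anything falls off the work surface, if the arm or the gripper's body presses on something with over 40 N, if the wrist force passes 120 N, or if a joint passes its speed limit or range.

## Working session

There is one attempt and no reset: what is moved stays moved. The work goes in short steps, Python scripts to look and compute and a shell command to move; the robot and the scene stay as the last step left them, time stands still between calls to the robot, and variables do not carry over. Pictures are saved under pics/ and viewed, at most 12 in all, crops included, and the job is handed in when it is done.

```bash
ls; mkdir -p pics
python3 - <<'E'
from cell import sensors, eyes
import cv2,pickle
for n in("top","side"):
    c=eyes.camera(n); cv2.imwrite(f"pics/{n}0.png",c["frame"][:,:,::-1]); print(n,c["mtx"],c["origin"],c["orientation"])
print(sensors.observe())
E
```

```text
pics
top [[539.02614723   0.         314.84754584]
 [  0.         539.02614723 236.88770257]
 [  0.           0.           1.        ]] [ 0.32702491 -0.02734473  1.19001373] [-2.13034201  2.10605399 -0.18795718]
side [[441.47140729   0.         317.9600851 ]
 [  0.         441.47140729 237.45471872]
 [  0.           0.           1.        ]] [ 0.41282839 -0.61462065  0.66106446] [-2.32855011  0.28831103 -0.09731643]
{'t': 0.1, 'joint_pos': array([-1.38810094e+00,  1.59003649e-01,  1.59811554e+00,  8.93395568e-06,
        1.38619728e+00, -2.10095519e-01]), 'joint_velocities': array([-0.00010476, -0.00169955, -0.00430102,  0.00169708,  0.00046384,
        0.00031427]), 'joint_torque': array([-1.28658762e-04, -3.96995974e+01, -3.32335496e+01, -2.29531897e-04,
        4.29152045e-03,  8.58675520e-06]), 'eef_pos': array([ 0.21997616, -0.53067002,  0.23040083]), 'tool_rot': array([-3.07950978e+00, -6.12696933e-01, -5.08590906e-05]), 'wrist_force': array([ 0.37331229,  0.30541005, -0.02899195]), 'ft_torque': array([ 0.01270979, -0.05092736,  0.02879093]), 'grasp_force': 0.0, 'gripper_width': 0.08546208027834139}
```

View pics/top0.png

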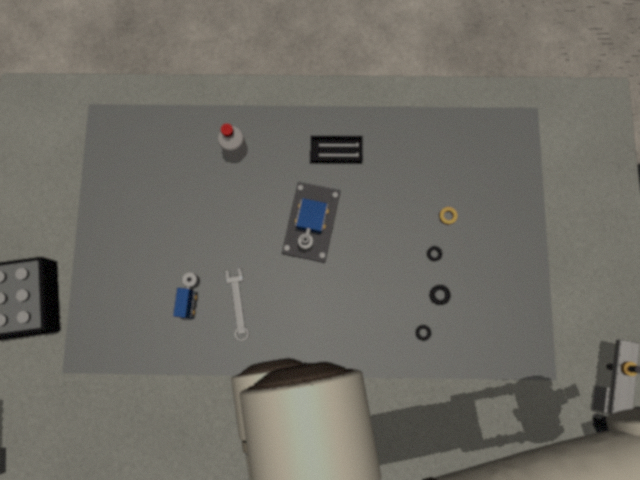

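View pics/side0.png

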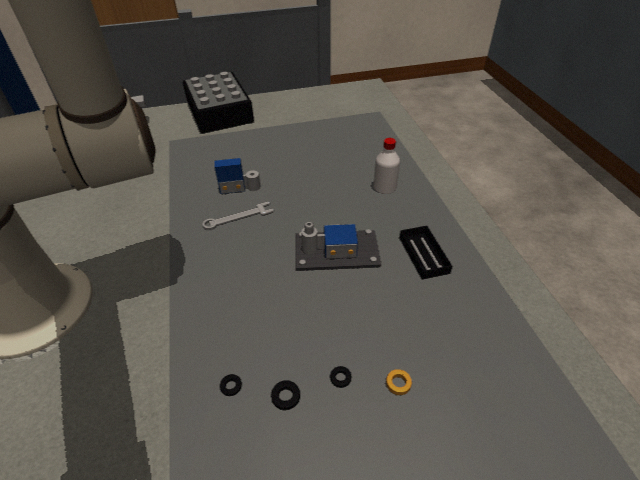

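The top view shows the brass collar at (449,215). There are three black rings, at (434,254), (440,295) and (423,333), and the middle one looks largest. The leaf is at (184,303) with its knuckle at (190,279), and the jamb is at (312,215) with its post at (306,240). The side view agrees: collar (399,382), large washer (286,395), small rings (231,385) and (341,377), post (309,230), leaf (229,170), wrench (238,216), bottle (387,170), tray (425,250).

Candidates:
- **Washer:** the three black rings. I choose (440,295), the largest, pending measurement.
- **Collar:** only (449,215). The yellow spot at (630,368) is on the arm.
- **Leaf:** blue blocks at (184,303), which is loose, and (312,215), which is the jamb. I choose (184,303).

```bash
cat > h.py <<'E'
import numpy as np,cv2
from scipy.spatial.transform import Rotation as R
from cell import sensors,eyes
def cam(n):
    c=eyes.camera(n); c["R"]=R.from_rotvec(c["orientation"]).as_matrix(); c["hsv"]=cv2.cvtColor(c["frame"],cv2.COLOR_RGB2HSV); return c
def plane(c,uv,z):
    uv=np.atleast_2d(uv).astype(float); d=np.c_[uv,np.ones(len(uv))]@np.linalg.inv(c["mtx"]).T@c["R"].T
    o=np.array(c["origin"]); return (o+d*((z-o[2])/d[:,2])[:,None])[:,:2]
def pix(c,p):
    q=c["mtx"]@(c["R"].T@(np.array(p)-c["origin"])); return q[:2]/q[2]
def blobs(c,lo,hi,amin=20,roi=None):
    m=cv2.inRange(c["hsv"],np.array(lo),np.array(hi))
    if roi is not None:
        k=np.zeros_like(m); x0,y0,x1,y1=roi; k[y0:y1,x0:x1]=255; m&=k
    cs,_=cv2.findContours(m,cv2.RETR_EXTERNAL,cv2.CHAIN_APPROX_NONE)
    return [k[:,0,:] for k in cs if cv2.contourArea(k)>amin]
def cent(k):
    m=cv2.moments(k.reshape(-1,1,2)); return np.array([m["m10"],m["m01"]])/m["m00"]
E
python3 - <<'E'
from h import *
for n,roi in(("top",(400,190,480,350)),("side",(200,350,430,420))):
    c=cam(n)
    for nm,lo,hi,z in(("blk",(0,0,0),(179,255,48),.005),("brs",(15,120,80),(35,255,255),.006)):
        for k in blobs(c,lo,hi,20,roi):
            p=plane(c,cent(k),z); w=plane(c,k,z); print(n,nm,cent(k).round(1),p.round(4),"ext",np.ptp(w,0).round(4),cv2.contourArea(k))
    for k in blobs(c,(100,120,50),(125,255,255),30): print(n,"blue",cent(k).round(1),cv2.minAreaRect(k),cv2.boundingRect(k))
    f=c["frame"][:,:,::-1]
    crop=f[180:350,380:480] if n=="top" else f[340:430,200:430]
    cv2.imwrite(f"pics/{n}1.png",cv2.resize(crop,None,fx=3.4,fy=3.4,interpolation=2))
    crop=f[190:345,160:345] if n=="top" else f[140:290,190:410]
    cv2.imwrite(f"pics/{n}2.png",cv2.resize(crop,None,fx=3.6,fy=3.6,interpolation=2))
t=[cv2.imread(f"pics/top{i}.png") for i in(1,2)]
E
```

```text
top blk [422.8 332.4] [[ 0.3442 -0.2492]] ext [0.0278 0.0282] 135.0
top blk [439.5 294.6] [[ 0.4263 -0.2877]] ext [0.0373 0.0417] 264.0
top blk [434.1 253.2] [[ 0.5177 -0.2785]] ext [0.0293 0.0311] 130.5
top brs [447.9 215.3] [[ 0.6043 -0.3118]] ext [0.037  0.0362] 192.5
top blue [181.7 302.5] ((181.67727661132812, 302.651611328125), (12.411150932312012, 28.283578872680664), 8.530765533447266) (174, 288, 16, 30)
top blue [311.2 214.6] ((311.02703857421875, 214.87542724609375), (23.53720474243164, 29.23031997680664), 12.26477336883545) (297, 199, 29, 33)
side blk [285.2 394.9] [[ 0.428  -0.2877]] ext [0.0445 0.0487] 637.5
side blk [230.3 384.7] [[ 0.3463 -0.2496]] ext [0.0337 0.0371] 345.0
side blk [340.2 376.5] [[ 0.5195 -0.2789]] ext [0.0345 0.0364] 333.5
side brs [398.9 381.1] [[ 0.6075 -0.31  ]] ext [0.0399 0.0431] 461.5
side blue [340.  234.3] ((340.3812561035156, 234.1507568359375), (19.316572189331055, 32.63833999633789), 87.61405944824219) (324, 224, 34, 21)
side blue [227.5 162.2] ((227.44552612304688, 162.12841796875), (7.048746585845947, 25.325586318969727), 86.42366790771484) (215, 158, 26, 9)
```

View pics/top1.png

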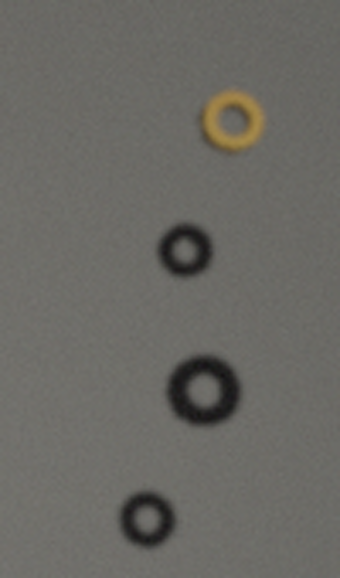

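View pics/top2.png

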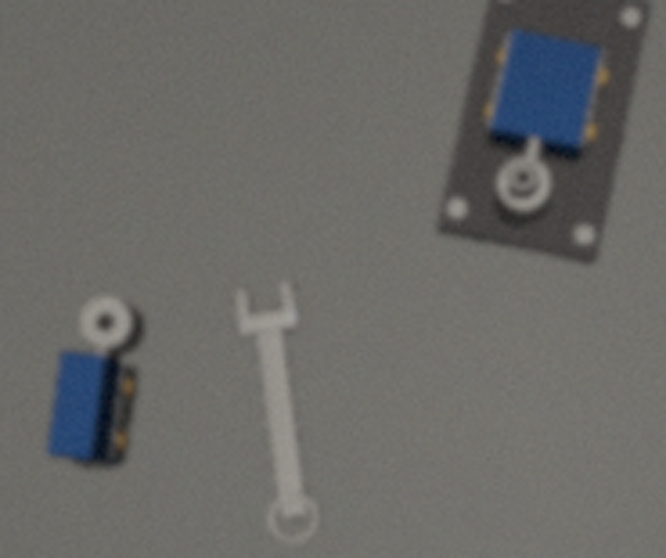

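View pics/side2.png

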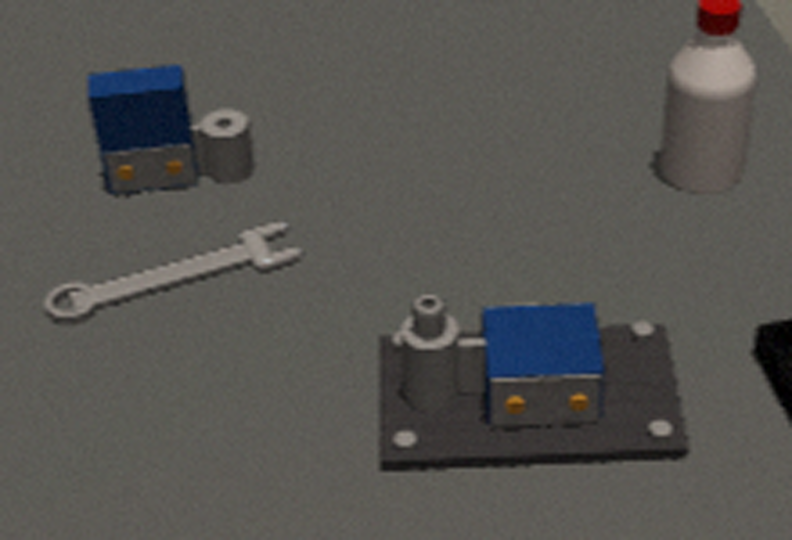

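The washer choice is confirmed: (439.5,294.6) is about 46 mm across and the other two are clearly smaller. The crops show the post tip at about (305,240) top and (309,224) side, the leaf knuckle hole at (189,279) and the stile top at (182,302).

Run:
```python
from h import *
print(cam("top")["R"].round(3).tolist())
for n,rj,rl in(("top",(290,228,322,258),(172,265,202,292)),("side",(296,218,319,252),(244,166,264,194))):
    c=cam(n)
    print(n)
    for roi,zt in((rj,.06),(rl,.04)):
        for v in(95,115,135,150):
            for k in blobs(c,(0,0,v),(179,70,255),15,roi):
                (cx,cy),r=cv2.minEnclosingCircle(k.astype(np.float32)); print(roi,v,cent(k).round(1),cv2.boundingRect(k),plane(c,cent(k),zt).round(4), plane(c,cent(k),.08).round(4))
    for k in blobs(c,(100,120,70 if n=="top" else 90),(125,255,255),30):
        for z in (.05,.08):
            w=plane(c,k,z).astype(np.float32)*1000; r=cv2.minAreaRect(w); print("blue",z,np.round(r[0],1),np.round(r[1],1),r[2])
    if n=="top":
        # bolts
        for k in blobs(c,(0,0,120),(179,60,255),4,(280,178,345,265)): print("bolt",cent(k).round(1),plane(c,cent(k),.012).round(4),cv2.contourArea(k))
```

```text
[[0.012, -0.982, 0.186], [-1.0, -0.01, 0.012], [-0.01, -0.187, -0.982]]
top
(290, 228, 322, 258) 95 [305.3 239.7] (298, 228, 16, 21) [[0.5351 0.0063]] [[0.5314 0.0057]]
(290, 228, 322, 258) 115 [305.1 240.1] (298, 228, 15, 20) [[0.5343 0.0067]] [[0.5306 0.0061]]
(172, 265, 202, 292) 95 [185.4 276.2] (172, 265, 30, 27) [[0.4565 0.2632]] [[0.452  0.2531]]
(172, 265, 202, 292) 115 [188.2 278.5] (181, 271, 15, 17) [[0.4515 0.2568]] [[0.4472 0.2469]]
(172, 265, 202, 292) 135 [188.6 278.9] (183, 273, 13, 13) [[0.4506 0.2558]] [[0.4463 0.246 ]]
blue 0.05 [399.9 266.2] [25.  57.4] 86.27371215820312
blue 0.08 [397.9 258.5] [24.4 55.9] 86.27376556396484
blue 0.05 [592.9  -5.4] [50.9 63.3] 78.26891326904297
blue 0.08 [585.9  -6. ] [49.6 61.6] 78.2689208984375
bolt [321.9 254.6] [[ 0.511  -0.0295]] 10.5
bolt [286.3 247.4] [[0.5261 0.0496]] 10.0
bolt [305.3 240.1] [[0.543  0.0078]] 144.5
bolt [334.6 194.4] [[ 0.6486 -0.0567]] 7.5
bolt [300. 187.] [[0.6652 0.0217]] 6.0
side
(296, 218, 319, 252) 95 [308.1 232.4] (299, 227, 20, 10) [[0.5329 0.0048]] [[ 0.5289 -0.0158]]
(296, 218, 319, 252) 95 [308.5 223.9] (305, 221, 8, 6) [[0.539  0.0286]] [[0.5348 0.0072]]
(296, 218, 319, 252) 115 [309.  232.8] (299, 228, 19, 9) [[0.5343 0.0032]] [[ 0.5303 -0.0173]]
(296, 218, 319, 252) 115 [308.4 224. ] (305, 222, 8, 5) [[0.5389 0.0285]] [[0.5347 0.0071]]
(296, 218, 319, 252) 135 [308.8 233.5] (300, 229, 17, 8) [[0.5334 0.0012]] [[ 0.5294 -0.0193]]
(244, 166, 264, 194) 95 [251.5 173.4] (244, 169, 15, 9) [[0.4516 0.2578]] [[0.4491 0.2016]]
(244, 166, 264, 194) 115 [251.6 173.7] (244, 170, 15, 8) [[0.4518 0.2565]] [[0.4493 0.2004]]
(244, 166, 264, 194) 135 [251.8 173.8] (246, 171, 12, 7) [[0.452 0.256]] [[0.4495 0.2   ]]
blue 0.05 [595.8  -5.2] [54.7 61.3] 78.53511810302734
blue 0.08 [586.8 -35.1] [52.  58.3] 78.53511810302734
blue 0.05 [399.8 305.1] [26.2 58. ] 85.38115692138672
blue 0.08 [400.5 259.9] [24.9 55.1] 85.38114166259766
```

```bash
python3 -m creep '[[0,0,0,0,0,-0.168,-1],[0,0,0,0,0,-0.168,-1],[0,0,0,0,0,-0.168,-1],[0,0,0,0,0,-0.168,-1],[0,0,0,0,0,-0.168,-1],[0,0,0,0,0,-0.168,-1],[0,0,0,0,0,-0.17,-1],[2.2,3.86,0,0,0,0,-1],[2.2,3.86,0,0,0,0,-1],[2.2,3.86,0,0,0,0,-1],[2.2,3.86,0,0,0,0,-1],[2.2,3.86,0,0,0,0,-1],[2.2,3.86,1,0,0,0,-1],[2.2,3.86,2,0,0,0,-1],[2.2,3.86,2,0,0,0,-1],[2.2,3.86,2,0,0,0,-1],[2.2,3.86,2,0,0,0,-1],[0,0,0,0,0,0,-1],[0,0,0,0,0,0,-1]]' 30
```

```text
t: 2.72
eef_pos: [0.6059, -0.3115, 0.1414]
tool_rot: [2.221, 2.222, -0.001]
wrist_force: [0.7, -0.1, -0.3]
gripper_width: 0.0854
grasp_force: 0.0
```

```bash
python3 -m creep '[[0,0.0,4,0,0,0,-1],[0,0,4,0,0,0,-1],[0,0,3,0,0,0,-1],[0,0,1.5,0,0,0,-1],[0,0,1,0,0,0,-1],[0,0,0.5,0,0,0,-1],[0,0,0,0,0,0,-1],[0,0,0,0,0,0,0.1],[0,0,0,0,0,0,0.3],[0,0,0,0,0,0,1],[0,0,0,0,0,0,1],[0,0,0,0,0,0,1],[0,0,0,0,0,0,1],[0,0,0,0,0,0,1]]' 30
python3 - <<'E'
from h import *
for n in("top","side"):
    c=cam(n)
    for k in blobs(c,(15,120,80),(35,255,255),8,(380,150,480,290) if n=="top" else (300,300,480,450)): print(n,cent(k),cv2.contourArea(k))
cv2.imwrite("pics/grasp.png",cv2.resize(c["frame"][250:450,250:500,::-1],None,fx=2.5,fy=2.5))
E
```

```text
t: 4.47
eef_pos: [0.6063, -0.3114, 0.0021]
tool_rot: [2.221, 2.221, -0.0]
wrist_force: [-2.0, 0.7, 5.3]
gripper_width: 0.0383
grasp_force: 30.2
side [402.5148042  383.83954155] 174.5
```

View pics/grasp.png

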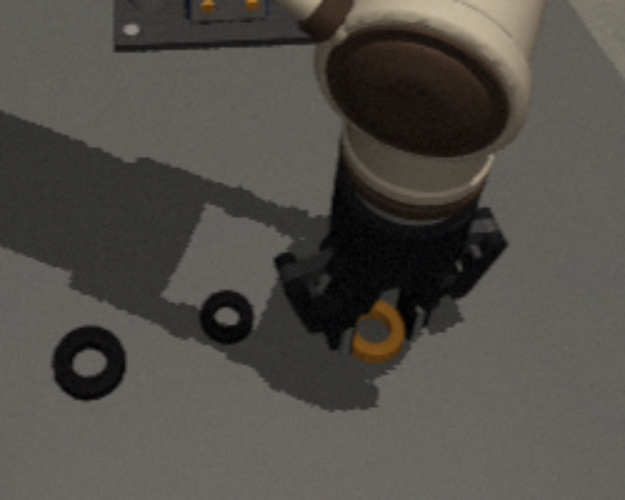

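The collar is between the fingers at crop (377,330), resting on the bench. The width is 38 mm and the grip 30 N. Next: lift and carry it to above the post.

```bash
python3 -m creep '[[0,0,-1,0,0,0,1],[0,0,-3,0,0,0,1],[0,0,-5,0,0,0,1],[0,0,-5,0,0,0,1],[3.5,-0.81,0,0,0,0,1],[3.5,-0.81,0,0,0,0,1],[3.5,-0.81,0,0,0,0,1],[3.5,-0.81,0,0,0,0,1],[3.5,-0.81,0,0,0,0,1],[3.5,-0.81,0,0,0,0,1],[3.5,-0.81,0,0,0,0,1],[3.5,-0.83,0,0,0,0,1],[3.84,-0.83,0,0,0,0,1],[0,0,0,0,0,0,1],[0,0,2,0,0,0,1],[0,0,2,0,0,0,1],[0,0,0,0,0,0,1],[0,0,0,0,0,0,1]]'
python3 - <<'E'
from h import *
ims=[]
for n,r in(("top",(270,190,345,280)),("side",(250,160,360,260))):
    c=cam(n)
    for k in blobs(c,(15,120,60),(35,255,255),8,r): print(n,cent(k),cv2.boundingRect(k),cv2.contourArea(k),plane(c,cent(k),sensors.observe()["eef_pos"][2]+.004))
    ims.append(cv2.resize(c["frame"][r[1]:r[3],r[0]:r[2],::-1],(400,450),interpolation=2))
cv2.imwrite("pics/over.png",np.hstack(ims))
E
```

```text
t: 6.82
eef_pos: [0.5334, 0.0066, 0.1022]
tool_rot: [2.221, 2.22, 0.001]
wrist_force: [0.0, -0.7, 0.1]
gripper_width: 0.0384
grasp_force: 30.4
side [332.62222222 251.93333333] (330, 250, 6, 5) 15.0 [[ 0.55391695 -0.10202779]]
side [350.13580247 251.17283951] (348, 249, 5, 5) 13.5 [[ 0.58385294 -0.10796448]]
side [307.8624031  213.58914729] (298, 205, 20, 18) 258.0 [[0.53457697 0.00754556]]
```

View pics/over.png

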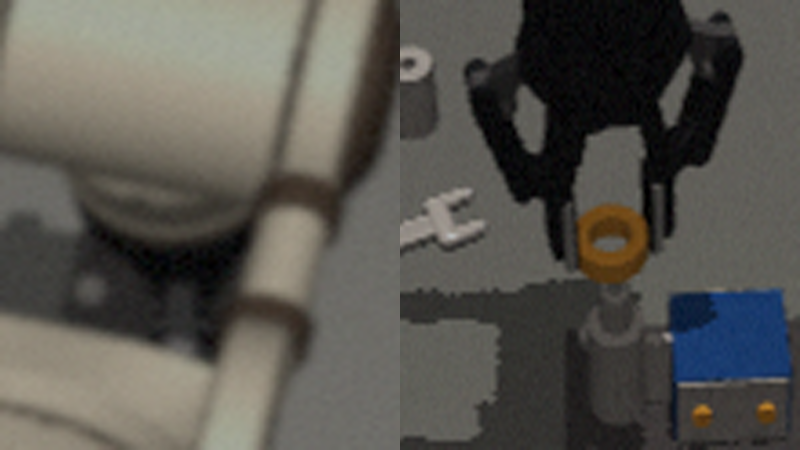

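The side view shows the collar at (308,213), directly above the post tip at (308.5,224). The offset is under 1 mm in both axes, so I'll descend.

```bash
python3 -m creep '[[0,0,1,0,0,0,1],[0,0,0.8,0,0,0,1],[0,0,0.4,0,0,0,1],[0,0,0.4,0,0,0,1],[0,0,0.4,0,0,0,1],[0,0,0,0,0,0,1]]'
```

```text
t: 7.68
eef_pos: [0.5327, 0.0072, 0.071]
tool_rot: [-2.221, -2.221, 0.0]
wrist_force: [0.7, -0.6, -0.9]
gripper_width: 0.0382
grasp_force: 30.4
```

```bash
python3 -m creep '[[0,0,0.4,0,0,0,1],[0,0,0.3,0,0,0,1],[0,0,0.1,0,0,0,1],[0,0,0,0,0,0,1]]'
```

```text
t: 8.18
eef_pos: [0.5328, 0.0072, 0.0633]
tool_rot: [-2.221, -2.221, 0.0]
wrist_force: [1.6, -0.0, 0.1]
gripper_width: 0.0383
grasp_force: 30.4
```

```bash
python3 -m creep '[[0,0,0.1,0,0,0,1],[0,0,0,0,0,0,0],[0,0,0,0,0,0,-0.4],[0,0,0,0,0,0,-0.6],[0,0,0,0,0,0,-0.6],[0,0,-2,0,0,0,-0.6],[0,0,-4,0,0,0,-0.6],[0,0,-4,0,0,0,-0.6],[0,0,0,0,0,0,-0.6]]'
python3 - <<'E'
from h import *
c=cam("side"); r=(280,200,340,260)
for k in blobs(c,(15,120,60),(35,255,255),8,r): print(cent(k),cv2.boundingRect(k),cv2.contourArea(k),plane(c,cent(k),.066),pix(c,(.5347,.0072,.066)))
cv2.imwrite("pics/home1.png",cv2.resize(c["frame"][160:270,250:360,::-1],(440,440),interpolation=2))
E
```

```text
t: 9.3
eef_pos: [0.5355, 0.0066, 0.1664]
tool_rot: [2.217, 2.217, 0.007]
wrist_force: [-0.1, -0.5, 0.1]
gripper_width: 0.0682
grasp_force: 0.0
[332.71875 252.03125] (330, 250, 6, 5) 16.0 [[ 0.56432402 -0.06490105]] [308.65219526 229.1789249 ]
[307.6536965  229.00129702] (298, 221, 20, 17) 257.0 [[0.5329104  0.00819931]] [308.65219526 229.1789249 ]
```

View pics/home1.png

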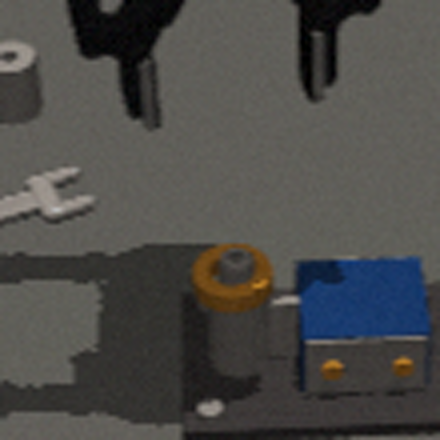

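The collar is home: flat on the knuckle round the post at crop (232,275), and the fingers are clear. Now the washer.

```bash
python3 -m creep '[[-3,-1.06,0,0,0,0,-0.6],[-3,-1.06,0,0,0,0,-0.6],[-3,-1.06,0,0,0,0,-0.6],[-3,-1.06,0,0,0,0,-0.6],[-3,-1.06,0,0,0,0,-0.6],[-3,-1.06,0,0,0,0,-0.6],[-3,-1.06,0,0,0,0,-0.6],[-3,-1.06,2,0,0,0,-0.6],[-3,-1.06,3,0,0,0,-0.6],[-2.45,-1.06,3,0,0,0,-0.6],[0,0,2,0,0,0,-0.6],[0,0,0,0,0,0,-0.6],[0,0,0,0,0,0,-0.6]]'
```

```text
t: 10.98
eef_pos: [0.4269, -0.2871, 0.0624]
tool_rot: [-2.221, -2.222, -0.0]
wrist_force: [0.3, 0.6, 0.4]
gripper_width: 0.0682
grasp_force: 0.0
```

```bash
python3 -m creep '[[-0.06,0,2.5,0,0,0,-0.6],[0,0,2,0,0,0,-0.6],[0,0,1,0,0,0,-0.6],[0,0,0.5,0,0,0,-0.6],[0,0,0.1,0,0,0,-0.6],[0,0,0,0,0,0,-0.6],[0,0,0,0,0,0,-0.2],[0,0,0,0,0,0,0],[0,0,0,0,0,0,1],[0,0,0,0,0,0,1],[0,0,0,0,0,0,1],[0,0,0,0,0,0,1]]' 30
```

```text
t: 12.48
eef_pos: [0.4271, -0.2882, 0.0021]
tool_rot: [2.221, 2.221, -0.0]
wrist_force: [-1.7, 0.7, 4.6]
gripper_width: 0.0438
grasp_force: 30.4
```

```bash
python3 -m creep '[[0,0,-1,0,0,0,1],[0,0,-3,0,0,0,1],[0,0,-5,0,0,0,1],[0,0,-5,0,0,0,1],[3,1.06,0,0,0,0,1],[3,1.06,0,0,0,0,1],[3,1.06,0,0,0,0,1],[3,1.06,0,0,0,0,1],[3,1.06,0,0,0,0,1],[3,1.06,0,0,0,0,1],[3,1.06,0,0,0,0,1],[3,1.06,0,0,0,0,1],[3,1.06,0,0,0,0,1],[2.5,1.06,0,0,0,0,1],[0,0,0,0,0,0,1],[0,0,2,0,0,0,1],[0,0,2,0,0,0,1],[0,0,0,0,0,0,1],[0,0,0,0,0,0,1]]'
python3 - <<'E'
from h import *
c=cam("side"); x,y,z=sensors.observe()["eef_pos"]; u=pix(c,(x+.0012,y,z+.003)).astype(int); r=(u[0]-14,u[1]-12,u[0]+14,u[1]+14); print(u)
m=cv2.inRange(c["frame"][180:245,280:340],(85,85,85),(255,255,255))
cv2.imwrite("pics/over2.png",cv2.resize(c["frame"][160:270,250:360,::-1],(550,550),interpolation=2))
E
```

```text
t: 14.85
eef_pos: [0.5331, 0.0065, 0.1022]
tool_rot: [2.221, 2.22, 0.001]
wrist_force: [-0.1, -0.3, -1.2]
gripper_width: 0.0432
grasp_force: 31.0
[308 214]
```

View pics/over2.png

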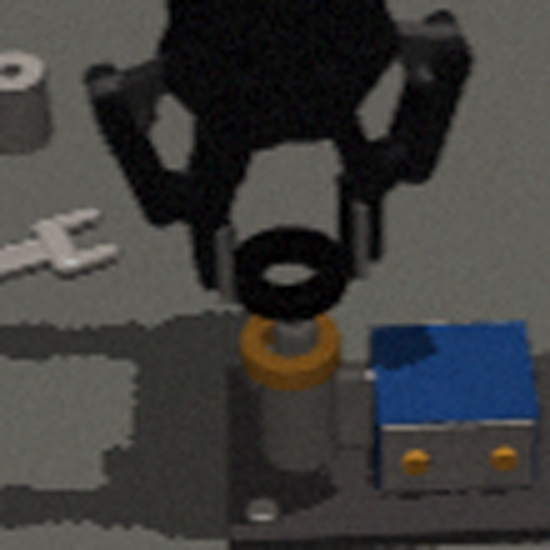

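The washer at crop (292,272) is level and centred over the post at crop (293,333). I'll descend.

```bash
python3 -m creep '[[0.03,0,1,0,0,0,1],[0,0,0.6,0,0,0,1],[0,0,0.3,0,0,0,1],[0,0,0.3,0,0,0,1],[0,0,0.3,0,0,0,1],[0,0,0,0,0,0,1]]'
```

```text
t: 15.65
eef_pos: [0.5329, 0.0074, 0.0762]
tool_rot: [2.221, 2.221, 0.0]
wrist_force: [1.0, -0.1, -1.0]
gripper_width: 0.0435
grasp_force: 31.0
```

```bash
python3 -m creep '[[0,0,0.2,0,0,0,1],[0,0,0,0,0,0,1],[0,0,0,0,0,0,0],[0,0,0,0,0,0,-0.4],[0,0,0,0,0,0,-0.8],[0,0,0,0,0,0,-0.8],[0,0,-2,0,0,0,-0.8],[0,0,-4,0,0,0,-0.8],[0,0,-4,0,0,0,-0.8],[0,0,-2,0,0,0,-0.8],[0,0,0,0,0,0,-0.8]]'
python3 - <<'E'
from h import *
c=cam("side")
for k in blobs(c,(15,120,60),(35,255,255),8,(290,210,325,245)): print("collar",cent(k),cv2.boundingRect(k))
for k in blobs(c,(0,0,0),(179,255,42),100,(290,210,325,245)): print("washer",cent(k),cv2.boundingRect(k),plane(c,cent(k),.077))
print("exp",pix(c,(.5345,.0072,.077)))
cv2.imwrite("pics/home2.png",cv2.resize(c["frame"][160:270,250:360,::-1],(440,440),interpolation=2))
E
```

```text
t: 17.02
eef_pos: [0.534, 0.0072, 0.1962]
tool_rot: [2.219, 2.219, 0.003]
wrist_force: [-0.1, -0.4, -0.5]
gripper_width: 0.0771
grasp_force: 0.0
collar [308.1840796  235.42288557] (300, 232, 18, 6)
washer [307.1826972  225.01424936] (295, 216, 25, 19) [[0.53230578 0.00800305]]
exp [308.37010783 225.08960623]
```

View pics/home2.png

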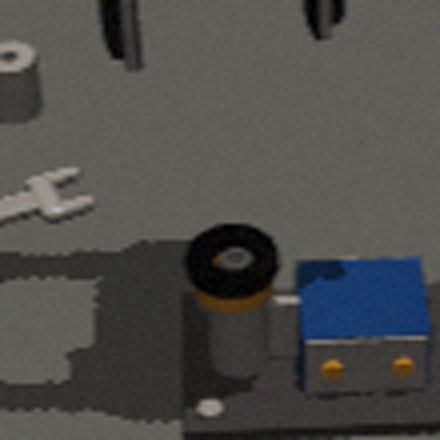

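The washer is home on the collar at crop (232,262), with the post tip visible inside its hole. Next: turn and go to the leaf.

```bash
python3 -m creep '[[0,0,0,0,0,-0.1673,-1],[0,0,0,0,0,-0.1673,-1],[0,0,0,0,0,-0.1673,-1],[0,0,0,0,0,-0.1673,-1],[0,0,0,0,0,-0.1673,-1],[0,0,0,0,0,-0.1673,-1],[0,0,0,0,0,-0.1673,-1],[0,0,0,0,0,-0.1673,-1],[0,0,0,0,0,-0.1673,-1],[2.15,3.47,0,0,0,0,-1],[2.15,3.47,0,0,0,0,-1],[2.15,3.47,0,0,0,0,-1],[2.15,3.47,0,0,0,0,-1],[2.15,3.47,0,0,0,0,-1],[2.15,3.47,0,0,0,0,-1],[2.18,3.47,2,0,0,0,-1],[0,0,4,0,0,0,-1],[0,0,0,0,0,0,-1],[0,0,0,0,0,0,-1]]'
python3 - <<'E'
from h import *
s=sensors.observe(); psi=R.from_rotvec(s["tool_rot"]).as_matrix(); print(np.degrees(np.arctan2(psi[1,0],psi[0,0])),s["eef_pos"])
E
```

```text
t: 19.45
eef_pos: [0.3984, 0.2593, 0.1346]
tool_rot: [-0.103, -3.14, 0.0]
wrist_force: [0.3, -0.1, 0.1]
gripper_width: 0.0853
grasp_force: 0.0
176.2330897813368 [0.39837096 0.25932827 0.13462964]
```

```bash
python3 -m creep '[[0,0,4,0,0,0,-1],[0,0,3,0,0,0,-1],[0,0,2,0,0,0,-1],[0,0,1,0,0,0,-1],[0,0,0.9,0,0,0,-1],[0,0,0,0,0,0,-1],[0,0,0,0,0,0,0],[0,0,0,0,0,0,0.2],[0,0,0,0,0,0,1],[0,0,0,0,0,0,1],[0,0,0,0,0,0,1],[0,0,0,0,0,0,1],[0,0,0,0,0,0,1]]' 60
python3 - <<'E'
from h import *
for n,rl in(("top",(172,265,202,292)),("side",(240,160,270,198))):
    c=cam(n)
    for v in(115,135):
        for k in blobs(c,(0,0,v),(179,70,255),15,rl): print(n,v,cent(k).round(1),plane(c,cent(k),.04).round(4))
E
```

```text
t: 21.08
eef_pos: [0.3986, 0.2599, 0.0258]
tool_rot: [0.102, 3.139, 0.001]
wrist_force: [-0.8, 1.9, 5.7]
gripper_width: 0.0253
grasp_force: 59.5
top 115 [189.9 278.3] [[0.452  0.2532]]
top 135 [190.6 278. ] [[0.4528 0.2517]]
side 115 [251.9 174. ] [[0.4521 0.2552]]
side 135 [251.9 173.9] [[0.4521 0.2553]]
```

```bash
python3 -m creep '[[0,0,-1,0,0,0,1],[0,0,-3,0,0,0,1],[0,0,-4,0,0,0,1],[0,0,-4,0,0,0,1],[0,0,-3,0,0,0,1],[0,0,0,0,0,0.135,1],[-1.29,-2.21,0,0,0,0,1],[-1.29,-2.21,0,0,0,0,1],[-1.29,-2.21,0,0,0,0,1],[-1.29,-2.21,0,0,0,0,1],[-1.29,-2.21,0,0,0,0,1],[-1.29,-2.21,0,0,0,0,1],[-1.29,-2.21,0,0,0,0,1],[-1.29,-2.21,0,0,0,0,1],[-1.29,-2.21,0,0,0,0,1],[-1.29,-2.21,0,0,0,0,1],[0,0,2,0,0,0,1],[0,0,2,0,0,0,1],[0,0,0,0,0,0,1],[0,0,0,0,0,0,1]]'
python3 - <<'E'
from h import *
c=cam("side"); s=sensors.observe(); z=s["eef_pos"][2]-.0258; print(s["eef_pos"],s["wrist_force"])
M=R.from_rotvec(s["tool_rot"]).as_matrix(); print(np.degrees(np.arctan2(M[1,0],M[0,0])), M[:,2])
u=pix(c,(.5345,.0072,z+.04)).astype(int); r=(u[0]-16,u[1]-16,u[0]+16,u[1]+14); print(u)
for v in(95,115,135):
    for k in blobs(c,(0,0,v),(179,70,255),15,r): print(v,cent(k).round(1),cv2.boundingRect(k),plane(c,cent(k),z+.04).round(4))
cv2.imwrite("pics/leaf.png",cv2.resize(c["frame"][130:270,240:380,::-1],(560,560),interpolation=2))
E
```

```text
t: 23.68
eef_pos: [0.4805, 0.0173, 0.1356]
tool_rot: [-0.314, -3.126, 0.0]
wrist_force: [-0.3, -1.2, -4.4]
gripper_width: 0.0253
grasp_force: 60.0
[0.48094243 0.01726061 0.13612763] [-0.54151511  0.07427391 -4.25543141]
168.54443136690486 [ 1.00053411e-03 -3.75541240e-04 -9.99999429e-01]
[307 195]
95 [305.9 196.1] (295, 187, 21, 16) [[0.5323 0.0068]]
95 [311.4 182.9] (308, 179, 8, 8) [[0.5509 0.0425]]
115 [306.1 196.5] (295, 192, 21, 10) [[0.5323 0.0054]]
135 [306.4 196.6] (299, 192, 16, 10) [[0.5328 0.0051]]
```

View pics/leaf.png

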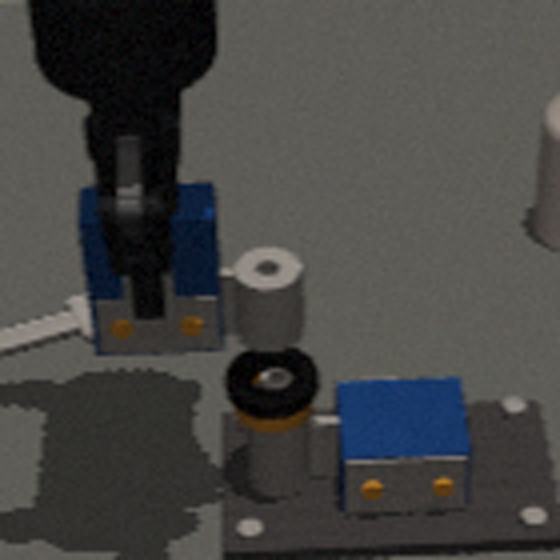

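The knuckle hole is at crop (268,268), roughly above the post hole at crop (276,377). I'll refine both hole centres to sub-pixel.

Run:
```python
from h import *
fs=[cam("side") for _ in range(6)]; c=fs[0]; g=np.mean([f["frame"].astype(float).mean(2) for f in fs],0)
s=sensors.observe(); z=s["eef_pos"][2]-.0258+.04; print(s["eef_pos"])
print(g[188:206,294:320].round().astype(int))
# hole: darkness-weighted centroid in small window
for nm,(u,v),zz in(("leaf",(307,197),z),):
    w=g[v-2:v+3,u-4:u+5]; d=np.clip(w.max()-15-w,0,None); yy,xx=np.mgrid[v-2:v+3,u-4:u+5]
    p=np.array([(d*xx).sum(),(d*yy).sum()])/d.sum(); print(nm,p,plane(c,p,zz))
for q in((.5345,.0072,z),(.5345,.0072,.08)): print(pix(c,q))
print(g[218:232,300:318].round().astype(int))
```

```text
[0.48082681 0.01736112 0.13573025]
[[ 46  79  90  91  91  90  91  90  92  92  92  92  90  90  90  91  91  90
   90  90  91  91  90  92  90  90]
 [ 44  76  90  90  90  90  90  91  91  91  91  90  90  90  92  90  91  90
   91  89  91  92  92  92  89  91]
 [ 40  75  90  90  91  91  90  90  89  91  92  91  91  93  91  91  92  90
   91  91  90  90  91  91  89  91]
 [ 41  75  90  90  90  91  91  90  92  92 100 108 112 114 113 106  95  92
   90  90  92  92  92  90  90  90]
 [ 37  72  90  89  90  90  91 101 112 130 140 139 140 142 141 143 141 131
  112  95  91  92  92  91  90  90]
 [ 36  72  90  91  91  91 103 127 139 141 140 141 141 142 144 143 142 141
  138 123 101  91  90  91  92  91]
 [ 30  70  90  89  91 105 129 139 138 138 141 141 138 133 138 142 143 145
  143 138 126 102  90  91  89  89]
 [ 27  69  92  92  96 123 139 141 140 139 124  90  67  62  68 105 135 143
  143 144 133 108  91  90  91  89]
 [ 25  76 107 108 117 132 138 139 140 132  90  55  61  60  55  71 118 142
  143 144 143 117  89  91  91  92]
 [ 36 101 136 138 118 125 141 140 140 139 105  64  61  62  59  91 128 142
  143 142 
[... 1361 characters left out ...]
 11   4   8  10  13  13]
 [  6   6   5   6  24  98 123  86  49  48  54  66  48  10   5  10  14  14]
 [  6   8   6  21  50 104 108  69  55  54  53  67  63  33   8  11  16  13]
 [  8   5  11  32  45  59  71  70  62  59  70  75  53  17   9  12  14  13]
 [  7   4   7  18  34  48  62  70  76  78  73  52  20  10  14  14  14  10]
 [ 13  15   8   7   8  12  24  30  30  32  23   6   8  15  15  12  13  11]
 [ 12  12  13  12   9   9   7   9   8   8  10  14  12  11  15  14  12   9]
 [ 11  14  13  12  15  12  14  13  15  11  12  13  14  12  12  10   9   4]
 [  6   8  10  13  12  13  14  13  14  16  14  15  14  10   6   3   4  14]
 [  6   7   6   4   6  13  12  16  14  12   7   6   6   5   4   7  16  38]]
```

```bash
python3 -m creep '[[-0.1,0.08,0,0,0,0,1],[0,0,0.8,0,0,0,1],[0,0,0.6,0,0,0,1],[0,0,0.4,0,0,0,1],[0,0,0.2,0,0,0,1],[0,0,0.2,0,0,0,1],[0,0,0,0,0,0,1],[0,0,0,0,0,0,1],[0,0,0,0,0,0,1]]'
python3 - <<'E'
from h import *
fs=[cam("side") for _ in range(4)]; c=fs[0]; g=np.mean([f["frame"].astype(float) for f in fs],0)
s=sensors.observe(); z=s["eef_pos"][2]-.0258+.04; print(s["eef_pos"],s["wrist_force"],s["joint_velocities"].round(4))
q=pix(c,(.5348,.0073,z)); print("exp",q); u,v=q.round().astype(int); G=g.mean(2)
w=G[v-2:v+3,u-4:u+5]; d=np.clip(w.max()-15-w,0,None); yy,xx=np.mgrid[v-2:v+3,u-4:u+5]
p=np.array([(d*xx).sum(),(d*yy).sum()])/d.sum(); print(p,plane(c,p,z))
cv2.imwrite("pics/final.png",cv2.resize(g[150:260,250:360,::-1].clip(0,255).astype(np.uint8),(550,550),interpolation=2))
E
```

```text
t: 25.15
eef_pos: [0.4819, 0.0179, 0.1135]
tool_rot: [0.314, 3.126, -0.0]
wrist_force: [0.2, -0.5, -4.4]
gripper_width: 0.0253
grasp_force: 60.2
[0.48178194 0.01792702 0.11337988] [-0.4340767   1.06375015 -4.48730462] [-0.0003  0.0006  0.0012 -0.0036 -0.0004  0.0004]
exp [307.62923633 205.16082142]
[307.46896071 205.48980857] [[0.53430033 0.00644852]]
```

View pics/final.png

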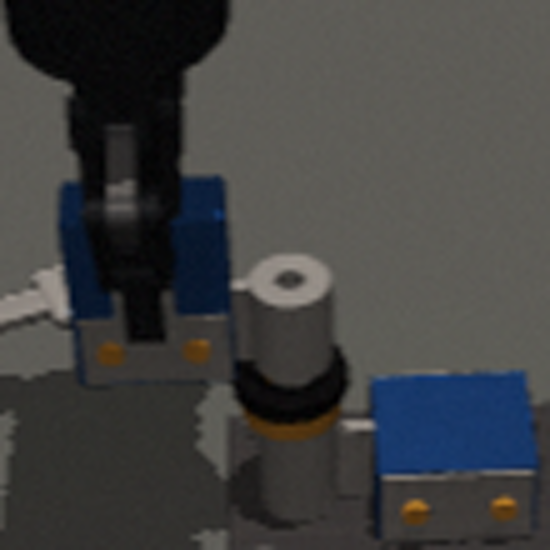

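The leaf is held upright with its hole at crop (290,279), within about 1 mm of the post axis and about 5.5 mm above the washer. The wrist force shows only the leaf's weight, so I'm handing in.

```bash
python3 -c "
from cell import robot; print(robot.hand_in())"
```

```text
the job is handed in; nothing more can be done
None
```

The job is handed in at about 25 s of the 72 s allowed: collar and washer look home round the post, and the leaf is held in line with the jamb about 5.5 mm above the washer; the hand-in returned no verdict.

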